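Fit the splined cam on the drive shaft and set it on the follower

TASK

Fit the loose blue cam onto the upright splined shaft of the white bench drive unit, rocking it until the teeth mesh and it sits fully home on the shaft's flange. Then turn it until its lobe holds the sprung brass roller pushed in, and let go. Do not knock over the tall amber bottle.

Things in the scene. Friction and masses are not known exactly. Their poses are not given: they have to be found in the camera images.
- cam_mid (a point): Loose cam, 60 mm tall, 0.22 kg: point on the bore axis half-way up. z up along the bore, x to the lobe's middle (yellow lines). Blue disc below, 14 mm thick: base radius 27 mm, lobe 38 mm, at full height 14 deg either side of its middle. Steel neck radius 20 mm, 14 to 33 mm up; round knurled steel collar radius 22 mm, 33 to 60 mm up, solid: grip it there, at any yaw.
- cam_bore (a point): Centre of the cam's underside, where the bore opens; axes as cam_mid. 6 inward teeth, 18 mm tall from the underside, with 6 slots between: one slot in line with the lobe (x), the rest every 60 deg (black dots on the cam's top). Above the teeth the bore is clear up to 33 mm.
- shaft_seat (a point): Centre of the flange face the cam's underside rests on, on the upright splined shaft, 60 mm above the worktop; fully home, cam_bore meets it. z up; x turns with the shaft and lies along one of its 6 teeth (60 deg apart). The shaft turns either way, stiffly (0.12 N m), and stays where left: push lightly (under 8 N) when rocking or it turns along.
- shaft_tip (a point): Top of the shaft's conical nose, 31 mm above shaft_seat. Shaft root radius 10 mm, tooth tips 15 mm; teeth 5.5 mm wide, rounded tops 25 mm above the seat. Meshed, the cam has about 1.2 mm radial play and 5 deg of turn either way.
- drive_unit: White fixed drive unit, 170 x 112 mm, housing top at 51 mm. Origin on the worktop right under the shaft axis; z up; x points from the shaft axis to the follower. Reaches 55 mm to -x (66 mm with its knob), 115 mm to +x (the follower's rod 122 mm), 56 mm to either side; a guide block, 69 to 99 mm along x and 36 mm wide, rises to 76 mm.
- roller (a point): Centre of the follower's brass roller: radius 8 mm, 10 mm tall, upright axis, 67 mm above the worktop, level with the seated cam's disc. Free, it stands 39 mm from the shaft axis along the drive unit's x. A lobe within about 45 deg of it during fitting would land on it.
- follower (a joint): Travel of the sprung follower away from the shaft, m: 0 free, 5 to 7 mm (0.005 to 0.007) with the lobe's full height on the roller. The spring pushes back with 1 to 3 N. The cam's base circle does not reach the roller.
- amber_bottle: Tall amber bottle, 65 mm wide, 148 mm high, standing loose behind the work; origin at its underside, z up.
Mind the look-alikes: they are no part of the job. What is shaped like the part that bears cam_mid but brown or pink is not meant.

How it is judged:
On the way:
1. the cam is meshed and fully home on the shaft (z of cam_mid in the frame of shaft_seat below 0.034 m and horizontal distance between cam_mid and shaft_seat below 0.005 m and angle between cam_mid's own z axis and vertical below 0.12 rad), for 0.2 s.
At the end, for the whole second after the job is handed in: The cam sits home on the shaft (within 4 mm of the flange, axis within 5 mm, upright within 0.12 rad) and its lobe holds the follower pushed in by more than 3 mm, released and at rest (all of step 1 and value of joint follower above 0.003 m and velocity of joint follower below 0.01 m/s); the robot touches nothing.
It fails at once if the tall amber bottle is knocked over (angle between amber_bottle's own z axis and vertical above 0.5 rad).
It also fails if it takes over 58 s, if anything falls off the work surface, if the arm or the gripper's body presses on something with over 40 N, if the wrist force passes 120 N, or if a joint passes its speed limit or range.

ROBOT

A 7-joint arm with a two-finger parallel gripper is mounted at the origin on a cart in front of the work surface, level with it; the furniture and walls round the work are solid. World frame = base frame: x ahead of the robot, y to its left, z up, the work surface at z = 0. Lengths are in m, angles in rad, forces in N, time in s.
With the tool pointing down it reaches from about 0.4 to 0.85 m from the base axis. Payload 10.4 kg.
Tool frame: the origin (TCP) lies on the centre line of the jaws, within the pads' length; the fingertips stand 19 mm ahead of it and the grasp point (between the pads) is the TCP (env.tip_reach is the distance from the TCP to the fingertips, in m); x points along the fingers, y is the direction in which the jaws open and shut, and the axes are right-handed (so a half turn about x gives the same grasp; the last joint's range is limited). The gripper opens to 85 mm and grips with 20 to 120 N. Pads are 22 mm wide; open, the fingers measure 114 mm over their backs; the gripper's body (76 mm by 85 mm) begins 54 mm behind the grasp point. The pads swing forward as they close: fully open they stand 13 mm farther back than shut.
Start: joints at [1.235, 0.332, -0.065, 1.46, 0.022, 1.35, -0.088], TCP at [0.192, -0.595, 0.25] pointing down, gripper open.
Joint ranges: [-2.6, 2.6], [-0.5, 2.12], [-1.47, 1.34], [0.16, 2.42], [-1.27, 4.41], [0.06, 2.06], [-2.6, 2.6]. Speed limits (rad/s): [2.22, 2.22, 2.79, 2.79, 3.14, 3.14, 3.14].

INTERFACE

Orientations are given as [roll, pitch, yaw] about the fixed x, y, z axes, in that order (R = Rz(yaw) Ry(pitch) Rx(roll)).
In Python, from station import env gives the robot as it stands. The module is installed in compiled form; this text tells all that it offers.
- The arm moves only by the tool move_arm, never from a script. Its argument "moves" is a list that holds one entry, the list of rows, each a list of 5 numbers: the finger opening in m, from 0 to 0.0854, then the shift along the tool's x, y, z in m, then the turn about the tool's x in rad. In form: [[[claw, dx, dy, dz, twist], ...]]. A call has 1 to 5 rows; each row shifts and turns the commanded pose from where the row before left it, along the tool's axes as they then stand; what a row does not reach is not made up. A row lasts 1/8 s, in which the tool goes at most 62.5 mm and 10.7 degrees, less where a joint would pass 70% of its speed; a pose out of reach is approached as far as the arm can. A call is refused whole if a number of a shift passes 0.0625 or a number of a turn 0.188, either way. A call with a gripper value outside its range is refused whole. The fingers move at their own pace and stop on an object; "newtons" is the grip in N (left out, the last holds). Time passes only in rows, so rows that do not move let the fingers close. It gives the time, the measured TCP pose, the force and the opening at its end, in the units of the state.
- env.sense(): the state, without advancing time (a new reading comes with each control period).
- env.read_camera(name): name is "scene" or "top"; returns a dict with "img" (384x512x3 uint8, blue, green, red), "range_z" (384x512 float32, m along the optical axis (not along the pixel's ray), 0 where there is no reading), "intrinsics" (3x3 intrinsics, pixels), "T" (4x4, takes a point from camera to world coordinates). Camera axes: x right, y down, z forward; pixel columns grow to the right and rows downward; lengths in m; the calibration is good to about 2 mm. A picture is of the moment at which its call begins.
- env.close_job(): hands the job in, once; it reports no verdict.
Trained networks look in the newest picture that a camera, given by its name, has taken for a name from the list of things; names that differ only in an ending like _2 or _b are one class to them, and where a whole thing is asked for, a point or a joint stands for the part that bears it (a point fixed in the world has none). Each returns a list of dicts, best first, with "score" (0 to 1); they miss things now and then, are a little off and sometimes report something else, mostly with a low value. They report only what shows in the picture. A call takes as long as a camera call. They do not tell look-alikes from the thing itself.
- env.cut_out(query, camera): "pixels" (384x512 bool, what is visible of it) and "xy" ([column, row] in pixels, amid what is visible of it).
The state is a dict: "clock": time; "joint_pos": joint angles; "qvel": joint speeds; "effort": joint torques, N m; "eef_pos": TCP position; "tool_rot": TCP orientation; "wrist_force": force on the tool from outside, world axes, zero at the start; "ft_torque": the same for the moment, N m; "gripper_width": finger opening in m.
Only numpy, scipy, OpenCV 4.12 (cv2) and the standard library are available. Lean on these libraries where they do the work, as an engineer would, in place of code of your own. Each camera call takes 0.05 s, during which the arm holds its last target.

## Working session

There is one attempt and no reset: what is moved stays moved. The work goes in short steps, Python scripts to look and compute and a tool call to move; the robot and the scene stay as the last step left them, time stands still between calls to the robot, and variables do not carry over. Pictures are saved under pics/ and viewed, and the job is handed in when it is done.

Besides the shell and the picture viewer there is one more tool, called after "Emit:" in YAML: its name, and indented under it one key for each argument. move_arm: Moves the arm, as the interface text tells. Its arguments: {"type":"object","properties":{"moves":{"type":"array"},"newtons":{"type":"number"}},"required":["moves"]}

```bash
mkdir -p pics
python3 - <<'E'
from station import env
import cv2,numpy as np
s=env.sense();print({k:np.round(v,3) for k,v in s.items()})
for n in("scene","top"):
    c=env.read_camera(n);cv2.imwrite(f"pics/{n}0.png",c["img"]);print(n,c["intrinsics"],np.round(c["T"],4).tolist())
    np.savez(f"{n}0.npz",**c)
    for q in("cam_mid","drive_unit","roller","amber_bottle","shaft_tip"):
        for r in env.cut_out(q,n): print(n,q,round(r["score"],2),r["xy"],r["pixels"].sum())
print(env.tip_reach)
E
```

```text
{'clock': np.float64(0.0), 'joint_pos': array([ 1.235,  0.333, -0.065,  1.461,  0.022,  1.35 , -0.088]), 'qvel': array([ 0.   ,  0.   , -0.   , -0.001, -0.   , -0.   ,  0.001]), 'effort': array([-0.0000e+00, -6.2546e+01,  4.9000e-02, -3.9160e+01,  1.6000e-02,
        1.0000e-02,  0.0000e+00]), 'eef_pos': array([ 0.192, -0.594,  0.25 ]), 'tool_rot': array([-1.518,  1.569,  1.936]), 'wrist_force': array([ 0.122, -0.   , -0.314]), 'ft_torque': array([ 0.009, -0.006,  0.058]), 'gripper_width': np.float64(0.085)}
scene [[474.08640644   0.         247.02538314]
 [  0.         474.08640644 196.49645994]
 [  0.           0.           1.        ]] [[-0.5938, -0.599, 0.5372, -0.0949], [-0.8045, 0.455, -0.3818, 0.5242], [-0.0157, -0.6589, -0.7521, 1.0621], [0.0, 0.0, 0.0, 1.0]]
scene cam_mid 0.96 [201.4, 260.1] 535
scene cam_mid 0.78 [241.7, 250.0] 379
scene cam_mid 0.62 [232.5, 304.8] 535
scene cam_mid 0.56 [221.3, 208.8] 423
scene drive_unit 0.83 [299.6, 202.2] 2404
scene amber_bottle 0.72 [205.0, 176.2] 855
scene shaft_tip 0.72 [304.8, 199.7] 147
top [[401.95213129   0.         256.2296021 ]
 [  0.         401.95213129 192.39007154]
 [  0.           0.           1.        ]] [[-0.009, -0.9853, 0.1708, 0.4389], [-0.9998, 0.0122, 0.0175, 0.0224], [-0.0193, -0.1706, -0.9852, 0.9993], [0.0, 0.0, 0.0, 1.0]]
top cam_mid 0.89 [235.6, 176.5] 489
top cam_mid 0.73 [228.8, 234.2] 455
top cam_mid 0.72 [175.4, 283.7] 512
top cam_mid 0.68 [186.1, 222.5] 476
top drive_unit 0.65 [316.7, 217.8] 3574
top roller 0.48 [319.2, 205.5] 138
top amber_bottle 0.75 [251.0, 126.3] 840
top shaft_tip 0.81 [316.7, 230.6] 220
top shaft_tip 0.46 [319.2, 218.7] 3535
0.019
```

View pics/scene0.png

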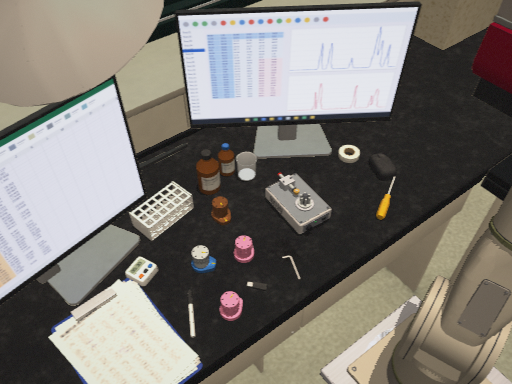

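View pics/top0.png

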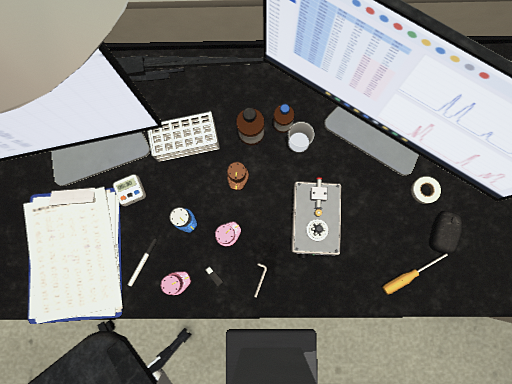

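Run:
```python
import cv2,numpy as np
a=cv2.imread('pics/top0.png')[120:320,130:370];cv2.imwrite('pics/topz.png',cv2.resize(a,None,fx=3.2,fy=3,interpolation=cv2.INTER_CUBIC))
a=cv2.imread('pics/scene0.png')[140:340,160:400];cv2.imwrite('pics/scz.png',cv2.resize(a,None,fx=3.2,fy=3,interpolation=cv2.INTER_CUBIC))
```

```text
(no output)
```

View pics/topz.png

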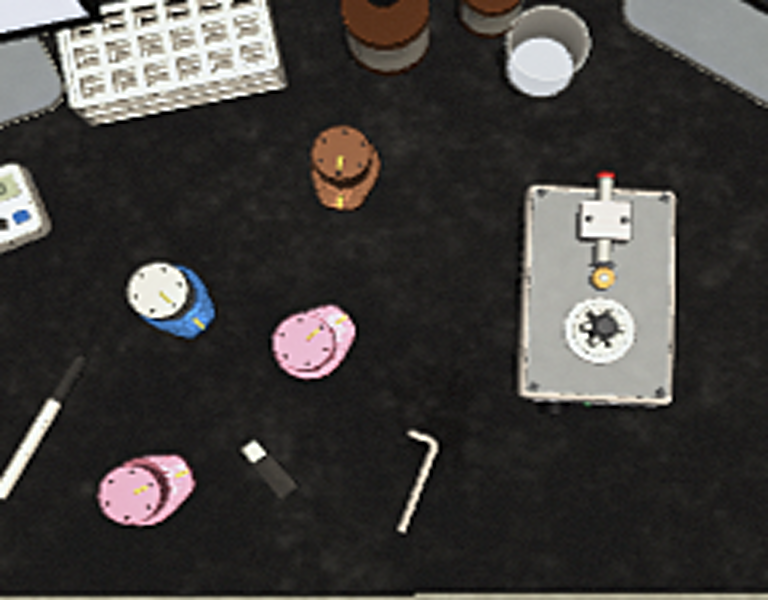

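View pics/scz.png

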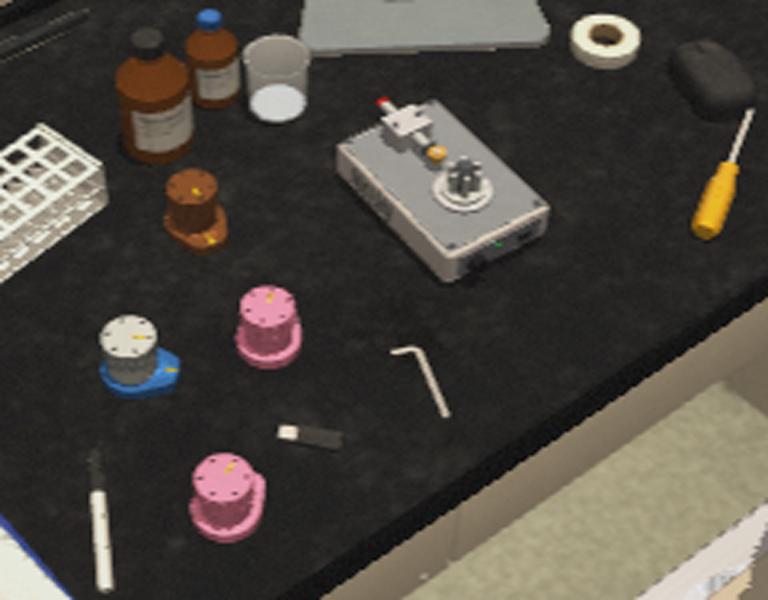

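```bash
cat > h.py <<'E'
import numpy as np,cv2
def load(f):
    return dict(np.load(f))
def cloud(c):
    K=c["intrinsics"];v,u=np.mgrid[0:384,0:512];z=c["range_z"]
    P=np.stack([(u-K[0,2])/K[0,0]*z,(v-K[1,2])/K[1,1]*z,z],-1)
    return P@c["T"][:3,:3].T+c["T"][:3,3]
def onplane(c,u,v,h):
    K=c["intrinsics"];d=np.array([(u-K[0,2])/K[0,0],(v-K[1,2])/K[1,1],1])@c["T"][:3,:3].T
    o=c["T"][:3,3];t=(h-o[2])/d[2];return o+t*d
def rectify(c,cx,cy,h,half,px=0.00025):
    # orthophoto at plane z=h; rows: -x world (x up), columns: -y (y left)
    n=int(2*half/px);i,j=np.mgrid[0:n,0:n]
    X=cx+half-i*px;Y=cy+half-j*px
    p=np.stack([X,Y,np.full_like(X,h)],-1)-c["T"][:3,3]
    q=p@c["T"][:3,:3];K=c["intrinsics"]
    u=(K[0,0]*q[...,0]/q[...,2]+K[0,2]).astype(np.float32);v=(K[1,1]*q[...,1]/q[...,2]+K[1,2]).astype(np.float32)
    return cv2.remap(c["img"],u,v,cv2.INTER_CUBIC)
E
python3 - <<'E'
from h import *
for n in("top","scene"):
    c=load(n+"0.npz");P=cloud(c);z=P[...,2]
    u,v=(181,215) if n=="top" else (200,255)
    w=np.zeros((384,512),bool);w[v-25:v+25,u-25:u+25]=1
    m=w&(z>.054)&(z<.068);q=P[m];print(n,"camtop",m.sum(),q.mean(0),np.median(z[m]),q.min(0),q.max(0), (q.min(0)+q.max(0))/2)
    # drive flange/shaft
    u,v=(317,220) if n=="top" else (300,200)
    w[:]=0;w[v-50:v+50,u-50:u+50]=1
    for a,b in((.046,.054),(.056,.064),(.07,.080),(.082,.095)):
        m=w&(z>a)&(z<b)&(P[...,1]<0.0);q=P[m];
        print(a,m.sum(),q.mean(0).round(4),q.min(0).round(4),q.max(0).round(4))
c=load("top0.npz")
print(onplane(c,181,217,.06),onplane(c,317,230,.08))
E
```

```text
top camtop 274 [0.54625293 0.22037349 0.06104102] 0.06126540820922849 [0.52586079 0.19990353 0.05481581] [0.56670668 0.24312086 0.0659025 ] [0.54628374 0.22151219 0.06035915]
0.046 2370 [ 0.5379 -0.1032  0.0513] [ 0.4557 -0.1646  0.046 ] [ 0.6281 -0.0453  0.054 ]
0.056 226 [ 0.515  -0.1008  0.0592] [ 0.4649 -0.1555  0.056 ] [ 0.6154 -0.0614  0.064 ]
0.07 301 [ 0.5877 -0.1063  0.0754] [ 0.4984 -0.1264  0.07  ] [ 0.6322 -0.0887  0.0798]
0.082 89 [ 0.5121 -0.1022  0.0886] [ 0.5    -0.1165  0.0825] [ 0.5251 -0.0871  0.094 ]
scene camtop 200 [0.54205541 0.22271766 0.05854869] 0.05840701604134202 [0.5203652  0.2010547  0.05405225] [0.56486204 0.2439389  0.0642739 ] [0.54261362 0.2224968  0.05916307]
0.046 1222 [ 0.5325 -0.0966  0.0494] [ 0.4503 -0.1612  0.046 ] [ 0.753  -0.0435  0.054 ]
0.056 134 [ 0.5678 -0.0941  0.0595] [ 0.4832 -0.1229  0.056 ] [ 0.7553 -0.0631  0.064 ]
0.07 173 [ 0.5743 -0.1034  0.0739] [ 0.4952 -0.1269  0.0701] [ 0.7462 -0.0734  0.0796]
0.082 47 [ 0.5076 -0.0996  0.0863] [ 0.4957 -0.1121  0.0822] [ 0.5225 -0.0873  0.0936]
[0.54510803 0.21682593 0.06      ] [ 0.50963915 -0.0989496   0.08      ]
```

Run:
```python
from h import *
def mk(cx,cy,h,half,rr,name):
    out=[]
    for n in("top","scene"):
        im=rectify(load(n+"0.npz"),cx,cy,h,half,2*half/390)
        k=390/(2*half)
        for r in rr: cv2.circle(im,(195,195),int(r*k),(0,255,0),1)
        cv2.drawMarker(im,(195,195),(0,0,255),cv2.MARKER_CROSS,12,1)
        for a in range(0,360,30):
            t=np.radians(a);e=(195-np.sin(t)*190,195-np.cos(t)*190);f=(195-np.sin(t)*178,195-np.cos(t)*178)
            cv2.line(im,tuple(map(int,e)),tuple(map(int,f)),(255,0,255) if a else (0,255,255),2)
        out.append(im)
    cv2.imwrite(name,np.hstack(out))
mk(.5445,.2205,.06,.045,[.022],"pics/cam_o.png")
mk(.5105,-.1005,.085,.03,[.015,.01],"pics/sh_o.png")
mk(.5105,-.1005,.06,.06,[.027],"pics/fl_o.png")
```

```text
(no output)
```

View pics/cam_o.png

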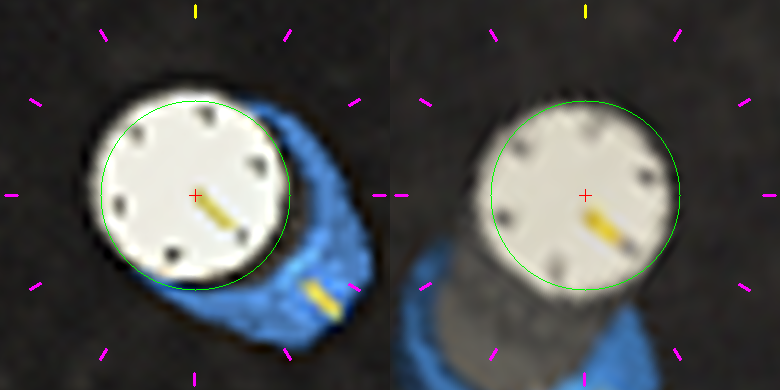

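View pics/sh_o.png

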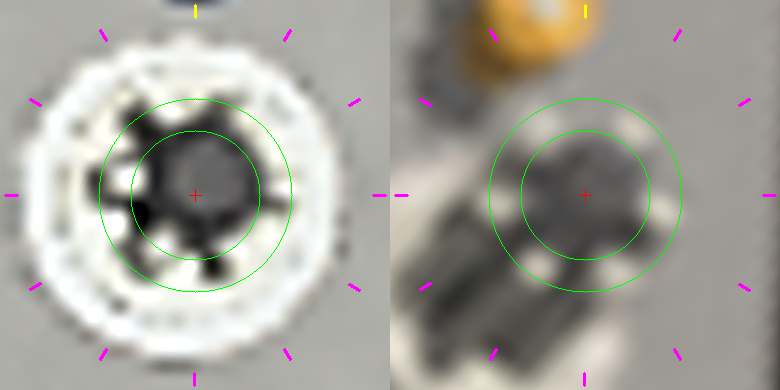

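View pics/fl_o.png

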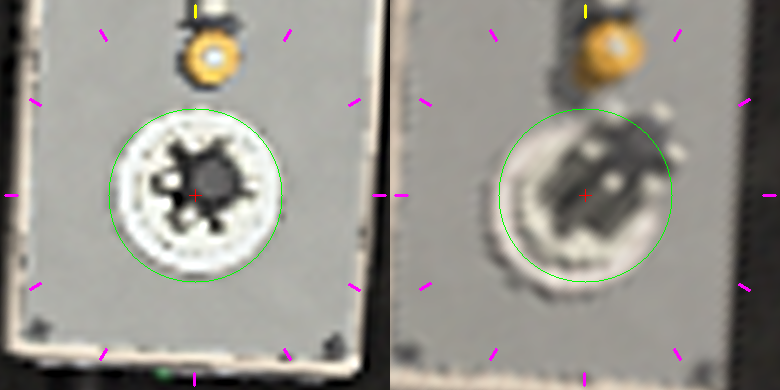

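```bash
cat >> h.py <<'E'
from scipy.spatial.transform import Rotation as Ro
def R(s): return Ro.from_euler('xyz',s["tool_rot"]).as_matrix()
def tw(s,d): return R(s).T@np.array(d)   # world delta -> tool
E
python3 - <<'E'
from station import env
from h import *
s=env.sense();r=R(s);print(r.round(4)); 
t=np.array([.545,.222,.15])
for w in ([.50,-.25,.25],[.545,.222,.25]):
  print(tw(s,np.array(w)-s["eef_pos"]).round(4))
c=load("top0.npz");im=c["img"][190:265,285:350];cv2.imwrite("pics/unit.png",cv2.resize(im,None,fx=8,fy=8,interpolation=cv2.INTER_CUBIC))
P=cloud(c);m=(P[...,2]>.046)&(P[...,2]<.054)
w=np.zeros_like(m);w[175:260,285:350]=1
q=P[m&w][:,:2].astype(np.float32);print(cv2.minAreaRect(q))
E
```

```text
[[ 1.000e-04  3.077e-01 -9.515e-01]
 [-0.000e+00 -9.515e-01 -3.077e-01]
 [-1.000e+00  1.000e-04 -1.000e-04]]
[ 3.000e-04 -2.333e-01 -3.988e-01]
[ 3.000e-04 -6.685e-01 -5.869e-01]
((0.5416133403778076, -0.10395092517137527), (0.11177878826856613, 0.1707838773727417), 86.4610595703125)
```

View pics/unit.png

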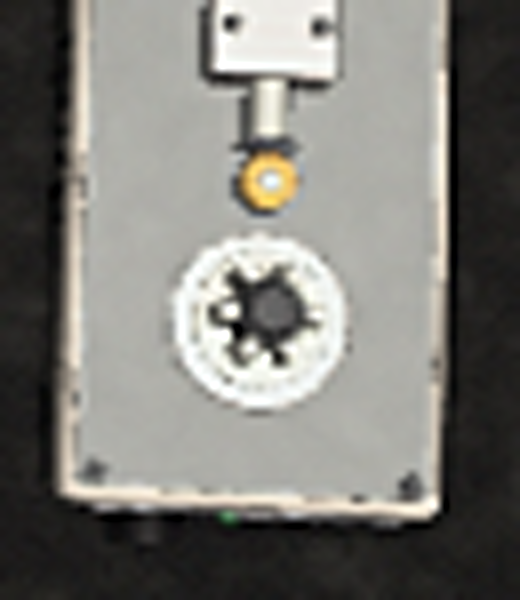

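Emit:
move_arm:
  moves:
    - [[0.075,0,-0.029,-0.05,0],[0.075,0,-0.029,-0.05,0],[0.075,0,-0.029,-0.05,0],[0.075,0,-0.029,-0.05,0],[0.075,0,-0.029,-0.05,0]]
  newtons: 50

```text
clock: 1.23
eef_pos: [0.3867, -0.3783, 0.2506]
tool_rot: [1.855, 1.57, -0.974]
wrist_force: [0.5, -0.5, 0.8]
gripper_width: 0.0751
```

Emit:
move_arm:
  moves:
    - [[0.075,0,-0.029,-0.05,0],[0.075,0,-0.029,-0.05,0],[0.075,0,-0.029,-0.05,0],[0.075,0,-0.05,-0.025,0],[0.075,0,-0.055,-0.025,0]]

```text
clock: 1.85
eef_pos: [0.5171, -0.1339, 0.2503]
tool_rot: [2.951, 1.571, 0.122]
wrist_force: [1.2, 0.3, -0.4]
gripper_width: 0.0745
```

Emit:
move_arm:
  moves:
    - [[0.075,0,-0.055,-0.025,0],[0.075,0,-0.055,-0.025,0],[0.075,0,-0.055,-0.025,0],[0.075,0,-0.055,-0.025,0],[0.075,0,-0.055,-0.02,0]]

```text
clock: 2.48
eef_pos: [0.5465, 0.1648, 0.2505]
tool_rot: [2.809, 1.57, -0.021]
wrist_force: [0.3, 0.5, 0.2]
gripper_width: 0.0751
```

```bash
cat > t.py <<'E'
import sys
from station import env
from h import *
s=env.sense();a=list(map(float,sys.argv[1:4]))
print("t",s["clock"],"pos",s["eef_pos"].round(4),"yawY",np.degrees(np.arctan2(R(s)[1,1],R(s)[0,1])).round(2),"q",s["joint_pos"].round(2),"F",s["wrist_force"].round(2),"w",s["gripper_width"].round(4),"tilt",R(s)[:,0].round(4))
print("tool delta",tw(s,np.array(a)-s["eef_pos"]).round(4))
E
python3 t.py .545 .222 .25
```

```text
Traceback (most recent call last):
  File "t.py", line 5, in <module>
    print("t",s["clock"],"pos",s["eef_pos"].round(4),"yawY",np.degrees(np.arctan2(R(s)[1,1],R(s)[0,1])).round(2),"q",s["joint_pos"].round(2),"F",s["wrist_force"].round(2),"w",s["gripper_width"].round(4),"tilt",R(s)[:,0].round(4))
                                                                                                                                                                               ^^^^^^^^^^^^^^^^^^^^^^^^
AttributeError: 'float' object has no attribute 'round'
```

```bash
sed -i 's/s\["gripper_width"\].round(4)/round(float(s["gripper_width"]),4)/' t.py; python3 t.py .545 .222 .1
```

```text
t 2.475 pos [0.5465 0.1648 0.2505] yawY -72.11 q [ 0.18  0.28 -0.66  1.58  0.17  1.34 -1.76] F [0.31 0.47 0.2 ] w 0.0751 tilt [ 7.e-04 -0.e+00 -1.e+00]
tool delta [ 0.1505 -0.0549 -0.016 ]
```

Emit:
move_arm:
  moves:
    - [[0.075,0.03,-0.055,-0.016,0],[0.075,0.06,0,0,0],[0.075,0.04,0,0,0],[0.075,0,0,0,0]]

```text
clock: 2.98
eef_pos: [0.5431, 0.2175, 0.1187]
tool_rot: [0.024, 1.565, -2.805]
wrist_force: [-0.1, -0.3, 1.1]
gripper_width: 0.075
```

```bash
python3 t.py .545 .2222 .047
python3 - <<'E'
from station import env
import cv2
from h import *
for n in("scene","top"):
    c=env.read_camera(n);np.savez(n+"1.npz",**c);cv2.imwrite(f"pics/{n}1.png",cv2.resize(c["img"][140:340,100:340],None,fx=3.2,fy=3,interpolation=cv2.INTER_CUBIC))
E
```

```text
t 2.975 pos [0.5431 0.2175 0.1187] yawY -72.07 q [ 0.07  0.44 -0.65  1.69  0.29  1.12 -1.92] F [-0.11 -0.33  1.08] w 0.075 tilt [-0.0052 -0.0018 -1.    ]
tool delta [ 0.0717 -0.0039 -0.0037]
```

View pics/scene1.png

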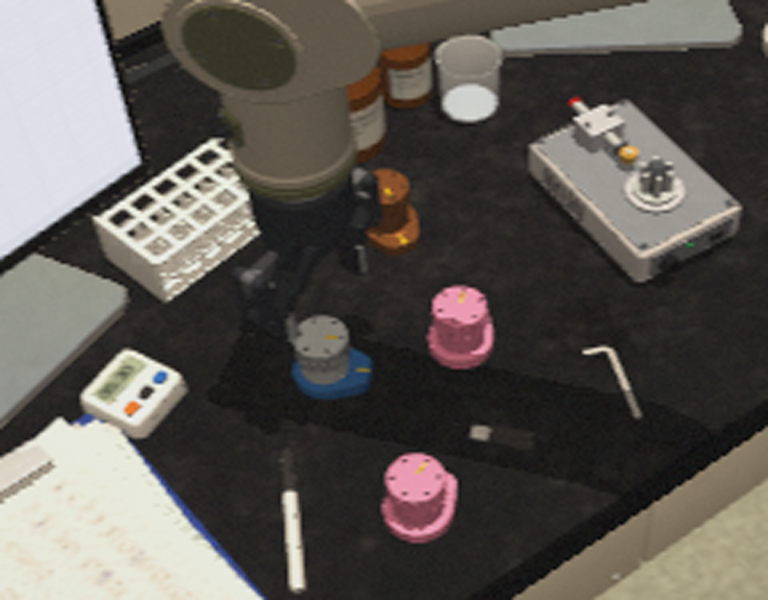

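View pics/top1.png

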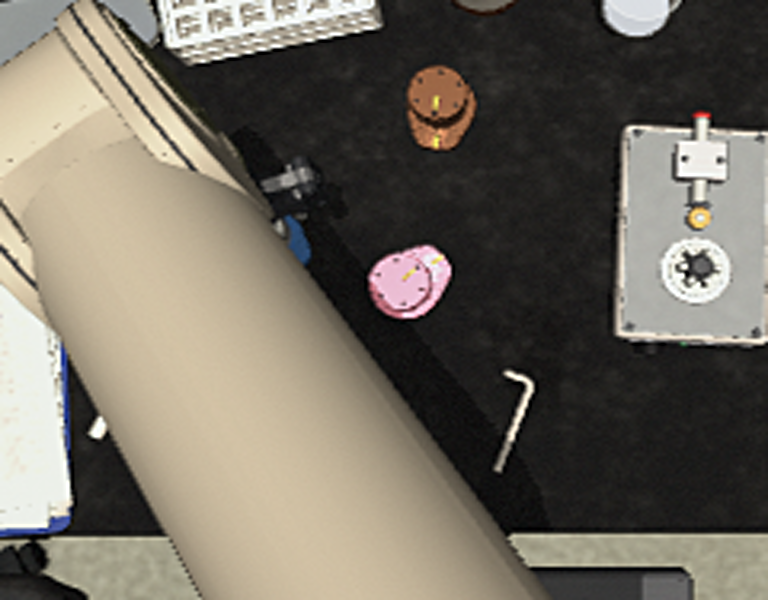

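Emit:
move_arm:
  moves:
    - [[0.075,0.036,-0.004,-0.004,0],[0.075,0.036,0,0,0],[0.075,0,0,0,0],[0.03,0,0,0,0],[0.03,0,0,0,0]]
  newtons: 60

```text
clock: 3.7
eef_pos: [0.5489, 0.2239, 0.0522]
tool_rot: [3.053, 1.567, 0.224]
wrist_force: [-4.9, -2.1, 9.3]
gripper_width: 0.0428
```

Emit:
move_arm:
  moves:
    - [[0.03,0,0,0,0],[0.03,0,0,0,0]]

```text
clock: 3.95
eef_pos: [0.5488, 0.2238, 0.0521]
tool_rot: [3.021, 1.567, 0.192]
wrist_force: [-2.0, -1.9, 9.6]
gripper_width: 0.0429
```

```bash
python3 t.py .545 .2222 .047
```

```text
t 3.95 pos [0.5488 0.2238 0.0521] yawY -72.1 q [ 0.03  0.53 -0.62  1.72  0.35  1.   -1.98] F [-2.03 -1.9   9.56] w 0.0429 tilt [ 3.7e-03  7.0e-04 -1.0e+00]
tool delta [0.0051 0.0004 0.0041]
```

Emit:
move_arm:
  moves:
    - [[0.06,0,0,0,0],[0.06,0,0,0.004,0],[0.06,0,0,0,0],[0.03,0,0,0,0],[0.03,0,0,0,0]]

```text
clock: 4.58
eef_pos: [0.5437, 0.2222, 0.0496]
tool_rot: [2.57, 1.57, -0.259]
wrist_force: [-0.7, -0.5, 4.9]
gripper_width: 0.0428
```

```bash
python3 t.py .545 .2222 .047;python3 - <<'E'
from station import env
import cv2
from h import *
for n in("scene",):
    c=env.read_camera(n);np.savez(n+"2.npz",**c);cv2.imwrite(f"pics/{n}2.png",cv2.resize(c["img"][190:310,130:290],None,fx=4.8,fy=4.8,interpolation=cv2.INTER_CUBIC))
E
```

```text
t 4.575 pos [0.5437 0.2222 0.0496] yawY -72.08 q [ 0.03  0.52 -0.62  1.74  0.35  1.   -1.98] F [-0.73 -0.47  4.91] w 0.0428 tilt [ 4.e-04 -1.e-04 -1.e+00]
tool delta [ 0.0026  0.0004 -0.0012]
```

View pics/scene2.png

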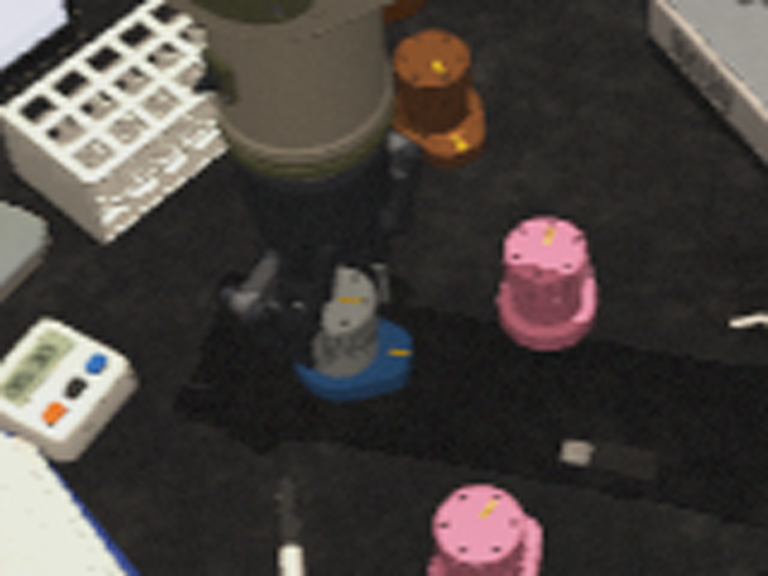

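Emit:
move_arm:
  moves:
    - [[0.03,-0.025,0,0,0],[0.03,-0.05,0,0,0],[0.03,-0.055,0,0,0],[0.03,0,0.03,0.015,0],[0.03,0,0.05,0.022,0]]

```text
clock: 5.25
eef_pos: [0.5324, 0.1355, 0.1794]
tool_rot: [-2.296, 1.57, 1.162]
wrist_force: [-0.0, -1.7, -2.5]
gripper_width: 0.0425
```

Emit:
move_arm:
  moves:
    - [[0.03,0,0.05,0.022,0],[0.03,0,0.05,0.022,0],[0.03,0,0.05,0.022,0],[0.03,0,0.04,0.017,0],[0.03,0,0.027,0.012,0]]

```text
clock: 5.88
eef_pos: [0.5084, -0.1035, 0.1787]
tool_rot: [-0.043, 1.57, -2.874]
wrist_force: [0.1, 0.3, -2.6]
gripper_width: 0.0423
```

Emit:
move_arm:
  moves:
    - [[0.03,0,0,0,-0.178],[0.03,0,0,0,-0.178],[0.03,0,0,0,-0.178],[0.03,0,0,0,-0.178],[0.03,0,0,0,0]]

```text
clock: 6.5
eef_pos: [0.5089, -0.101, 0.1788]
tool_rot: [-1.402, 1.57, 2.763]
wrist_force: [0.4, -1.2, -2.0]
gripper_width: 0.0426
```

```bash
python3 t.py .5094 -.1013 .185;python3 - <<'E'
from station import env
import cv2
from h import *
for n in("scene","top"):
    c=env.read_camera(n);np.savez(n+"3.npz",**c);cv2.imwrite(f"pics/{n}3.png",cv2.resize(c["img"][120:270,220:400],None,fx=4,fy=4,interpolation=cv2.INTER_CUBIC))
E
```

```text
t 6.5 pos [ 0.5089 -0.101   0.1788] yawY -31.34 q [ 0.64  0.2  -0.59  1.81  0.12  1.17 -0.54] F [ 0.44 -1.18 -1.95] w 0.0426 tilt [-9.e-04  4.e-04 -1.e+00]
tool delta [-0.0062  0.0006  0.    ]
```

View pics/scene3.png

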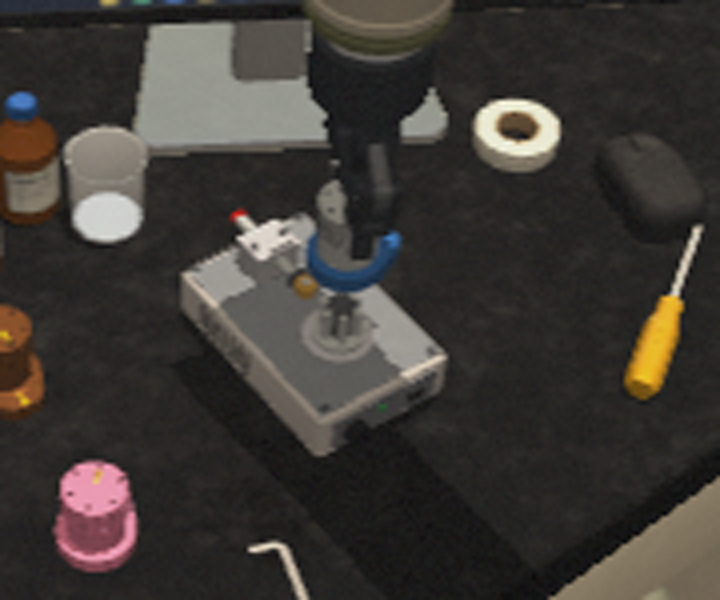

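View pics/top3.png

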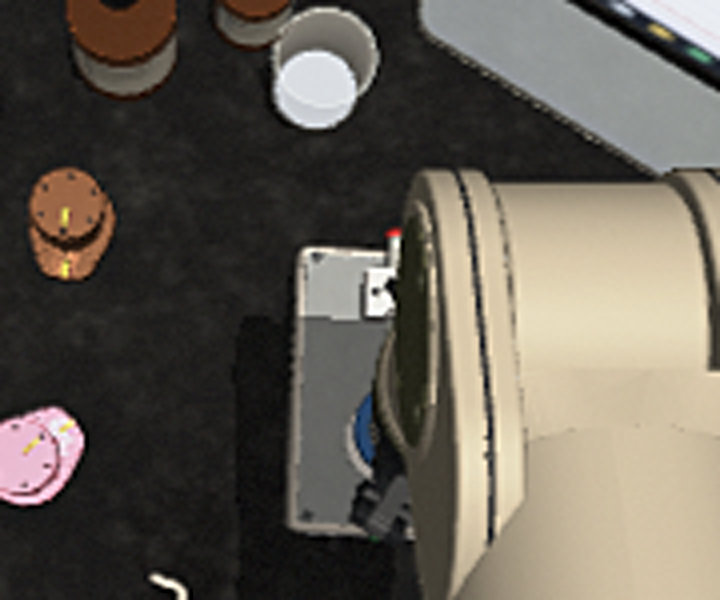

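Run:
```python
from h import *
c=load("scene3.npz")
out=[]
for h in(.129,.143,.085):
    half=.045 if h>.1 else .03
    cx,cy=(.5089,-.101)
    im=rectify(c,cx,cy,h,half,2*half/260)
    k=260/(2*half)
    for r in([.027,.038] if h>.1 else[.015,.01]): cv2.circle(im,(130,130),int(r*k),(0,255,0),1)
    cv2.drawMarker(im,(130,130),(0,0,255),cv2.MARKER_CROSS,12,1)
    t=np.radians(-93.3);cv2.line(im,(130,130),(int(130-np.sin(t)*120),int(130-np.cos(t)*120)),(0,0,255),1)
    out.append(im)
cv2.imwrite("pics/r3.png",np.hstack(out))
```

```text
(no output)
```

View pics/r3.png

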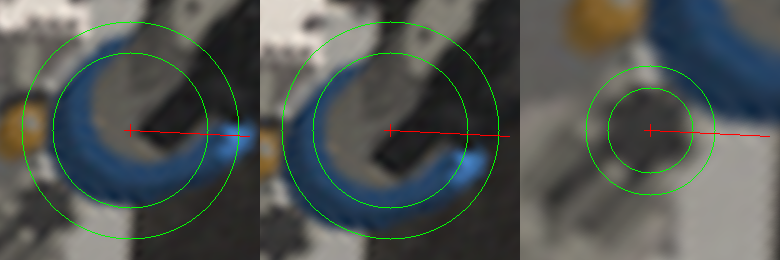

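Emit:
move_arm:
  moves:
    - [[0.03,0.02,0,0,0],[0.03,0.015,0,0,0],[0.03,0.003,0,0,0],[0.03,0.003,0,0,0],[0.03,0,0,0,0]]

```text
clock: 7.22
eef_pos: [0.5095, -0.101, 0.1386]
tool_rot: [1.76, 1.57, -0.357]
wrist_force: [0.1, -0.3, -2.8]
gripper_width: 0.0424
```

```bash
python3 t.py .5094 -.1013 .1096
```

```text
t 7.225 pos [ 0.5095 -0.101   0.1386] yawY -31.3 q [ 0.63  0.25 -0.59  1.85  0.16  1.09 -0.56] F [ 0.07 -0.3  -2.76] w 0.0424 tilt [ 4.e-04 -1.e-04 -1.e+00]
tool delta [0.029  0.0001 0.0003]
```

Emit:
move_arm:
  moves:
    - [[0.03,0.002,0,0,0],[0.03,0.002,0,0,0],[0.03,0.001,0,0,0],[0.03,0,0,0,0]]

```text
clock: 7.72
eef_pos: [0.5097, -0.1014, 0.1336]
tool_rot: [1.565, 1.57, -0.552]
wrist_force: [1.2, -1.3, -0.1]
gripper_width: 0.0427
```

Emit:
move_arm:
  moves:
    - [[0.03,0.002,0,0,0],[0.03,0.001,0,0,0],[0.03,0,0,0,0]]

```text
clock: 8.1
eef_pos: [0.5099, -0.1019, 0.1305]
tool_rot: [1.516, 1.569, -0.602]
wrist_force: [2.9, -3.8, -1.0]
gripper_width: 0.0425
```

Emit:
move_arm:
  moves:
    - [[0.03,0,0.0015,0.0006,0],[0.03,0.002,0,0,0],[0.03,0.002,0,0,0],[0.03,0,0,0,0]]

```text
clock: 8.6
eef_pos: [0.5101, -0.1023, 0.1259]
tool_rot: [-1.174, 1.57, 2.992]
wrist_force: [1.4, -2.1, -2.8]
gripper_width: 0.0422
```

Run:
```python
from station import env
from h import *
s=env.sense();print(s["ft_torque"].round(3),s["wrist_force"].round(2),s["eef_pos"].round(4))
```

```text
[-0.516 -0.383 -0.004] [ 1.41 -2.14 -2.81] [ 0.5101 -0.1023  0.1259]
```

Emit:
move_arm:
  moves:
    - [[0.03,0.003,0.001,0.0003,0],[0.03,0.003,0,0,0],[0.03,0.003,0,0,0],[0.03,0.003,0,0,0],[0.03,0,0,0,0]]

```text
clock: 9.22
eef_pos: [0.5108, -0.103, 0.114]
tool_rot: [-1.262, 1.57, 2.904]
wrist_force: [-0.4, -0.2, -1.2]
gripper_width: 0.0427
```

Emit:
move_arm:
  moves:
    - [[0.03,0.002,0,0,0],[0.03,0.002,0,0,0],[0.03,0.001,0,0,0],[0.03,0,0,0,0]]

```text
clock: 9.72
eef_pos: [0.511, -0.1031, 0.1096]
tool_rot: [0.597, 1.571, -1.52]
wrist_force: [-1.7, 1.0, 2.5]
gripper_width: 0.0426
```

Emit:
move_arm:
  moves:
    - [[0.03,-0.001,0,0,-0.1],[0.03,0,0,0,-0.15],[0.03,0,0,0,-0.15],[0.03,0,0,0,-0.15],[0.03,0,0,0,0]]

```text
clock: 10.35
eef_pos: [0.5111, -0.1036, 0.1102]
tool_rot: [1.038, 1.57, -0.53]
wrist_force: [0.1, -1.4, -3.5]
gripper_width: 0.0429
```

```bash
python3 t.py .511 -.1031 .1096
python3 - <<'E'
from station import env
from h import *
s=env.sense();print(s["ft_torque"].round(3))
c=env.read_camera("scene");np.savez("scene4.npz",**c);cv2.imwrite(f"pics/scene4.png",cv2.resize(c["img"][140:260,230:380],None,fx=5,fy=5,interpolation=cv2.INTER_CUBIC))
E
```

```text
t 10.35 pos [ 0.5111 -0.1036  0.1102] yawY 0.15 q [ 0.69  0.31 -0.66  1.87  0.22  1.04 -0.05] F [ 0.1  -1.36 -3.52] w 0.0429 tilt [ 4.e-04 -2.e-04 -1.e+00]
tool delta [ 0.0006 -0.0001 -0.0005]
[-0.376 -0.21  -0.035]
```

View pics/scene4.png

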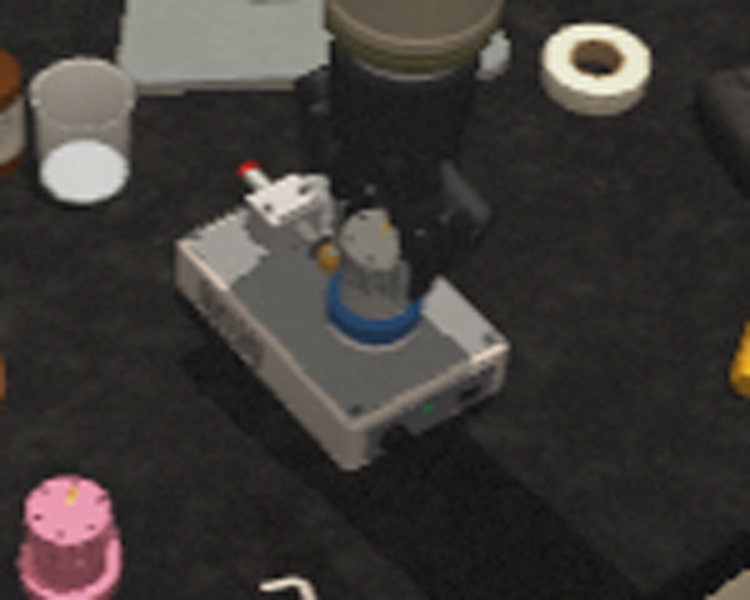

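Emit:
move_arm:
  moves:
    - [[0.03,0,0,0,-0.15],[0.03,0,0,0,-0.15],[0.03,0,0,0,-0.15],[0.03,0,0,0,0]]

```text
clock: 10.9
eef_pos: [0.5113, -0.1034, 0.1103]
tool_rot: [0.97, 1.57, -0.151]
wrist_force: [3.5, -1.8, -6.1]
gripper_width: 0.0424
```

Emit:
move_arm:
  moves:
    - [[0.03,0,0,0,-0.15],[0.03,0,0,0,-0.15],[0.03,0,0,0,-0.15],[0.03,0,0,0,-0.12],[0.03,0,0,0,0]]

```text
clock: 11.52
eef_pos: [0.5116, -0.103, 0.1104]
tool_rot: [0.72, 1.569, 0.169]
wrist_force: [4.8, -0.4, -7.0]
gripper_width: 0.0428
```

```bash
python3 t.py .511 -.1031 .1096
python3 - <<'E'
from station import env
from h import *
s=env.sense();print(s["ft_torque"].round(3))
c=env.read_camera("scene");np.savez("scene5.npz",**c);cv2.imwrite(f"pics/scene5.png",cv2.resize(c["img"][140:260,230:380],None,fx=5,fy=5,interpolation=cv2.INTER_CUBIC))
E
```

```text
t 11.525 pos [ 0.5116 -0.103   0.1104] yawY 58.42 q [ 0.83  0.35 -0.82  1.86  0.29  1.06  0.91] F [ 4.82 -0.43 -6.99] w 0.0428 tilt [ 1.5e-03  3.0e-04 -1.0e+00]
tool delta [ 0.0008 -0.0004 -0.0005]
[-0.285 -1.185 -0.138]
```

View pics/scene5.png

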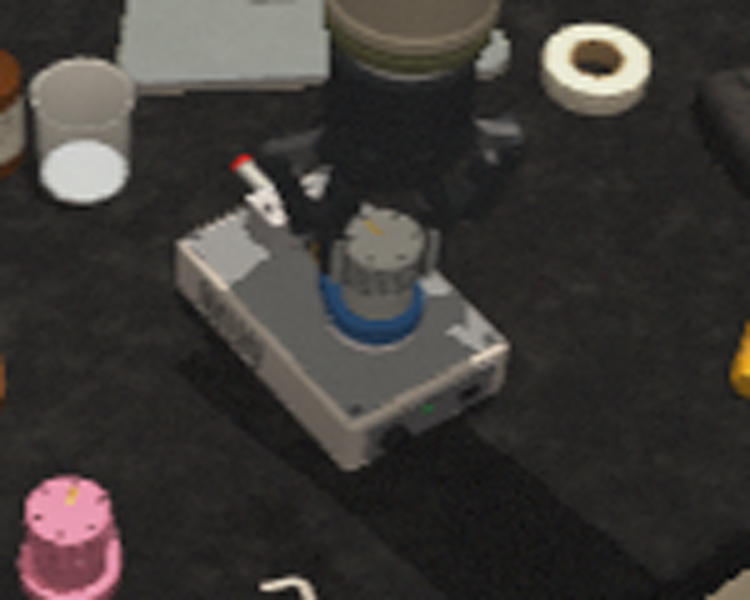

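Run:
```python
from h import *
c=load("scene5.npz")
out=[]
for h in(.120,.074,.076):
    half=.03 if h>.1 else .06
    cx,cy=(.5105,-.1015)
    im=rectify(c,cx,cy,h,half,2*half/260)
    k=260/(2*half)
    if h!=.076:
        for r in([.022] if h>.1 else[.027,.038]): cv2.circle(im,(130,130),int(r*k),(0,255,0),1)
        cv2.drawMarker(im,(130,130),(0,0,255),cv2.MARKER_CROSS,12,1)
        t=np.radians(-3.5)
        for r in ([.024,.029] if h>.1 else [.03,.058]):
            pass
        cv2.line(im,(int(130-np.sin(t)*100),int(130-np.cos(t)*100)),(int(130-np.sin(t)*128),int(130-np.cos(t)*128)),(0,0,255),1)
    out.append(im)
cv2.imwrite("pics/r5.png",np.hstack(out))
```

```text
(no output)
```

View pics/r5.png

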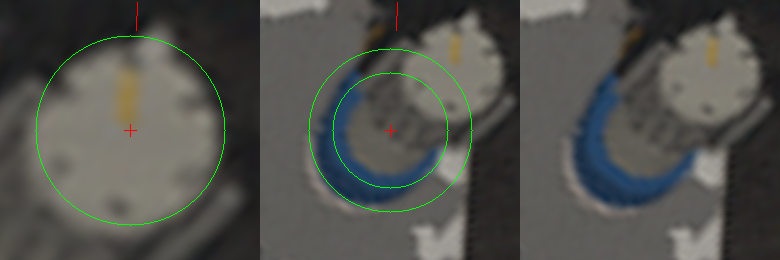

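Emit:
move_arm:
  moves:
    - [[0.03,0.003,0,0,0],[0.03,0,0,0,0],[0.065,0,0,0,0],[0.065,0,0,0,0],[0.065,0,0,0,0]]

```text
clock: 12.2
eef_pos: [0.5108, -0.103, 0.1071]
tool_rot: [-2.794, 1.57, 2.942]
wrist_force: [-0.8, -0.1, -0.6]
gripper_width: 0.065
```

```bash
python3 t.py .511 -.1031 .1096
```

```text
t 12.2 pos [ 0.5108 -0.103   0.1071] yawY 58.61 q [ 0.82  0.35 -0.82  1.86  0.29  1.05  0.91] F [-0.82 -0.13 -0.56] w 0.065 tilt [-4.e-04  1.e-04 -1.e+00]
tool delta [-0.0025  0.      0.0003]
```

Lift straight up, then away to clear both cameras.

Emit:
move_arm:
  moves:
    - [[0.065,-0.02,0,0,0],[0.065,-0.04,0,0,0],[0.065,-0.06,0,0,0],[0.065,-0.05,0,0,0],[0.065,0,0,0,0]]

```text
clock: 12.82
eef_pos: [0.5127, -0.1027, 0.2824]
tool_rot: [0.213, 1.563, -0.334]
wrist_force: [-0.2, -1.9, -0.5]
gripper_width: 0.0647
```

```bash
python3 t.py .43 -.4 .28
python3 - <<'E'
from station import env
from h import *
for n in("scene","top"):
    c=env.read_camera(n);np.savez(n+"6.npz",**c);cv2.imwrite(f"pics/{n}6.png",cv2.resize(c["img"][140:260,230:380],None,fx=5,fy=5,interpolation=cv2.INTER_CUBIC))
E
```

```text
t 12.825 pos [ 0.5127 -0.1027  0.2824] yawY 58.67 q [ 0.9   0.17 -0.88  1.65  0.13  1.38  1.03] F [-0.21 -1.89 -0.55] w 0.0647 tilt [ 0.0071 -0.0025 -1.    ]
tool delta [ 0.0025 -0.297   0.0839]
```

View pics/scene6.png

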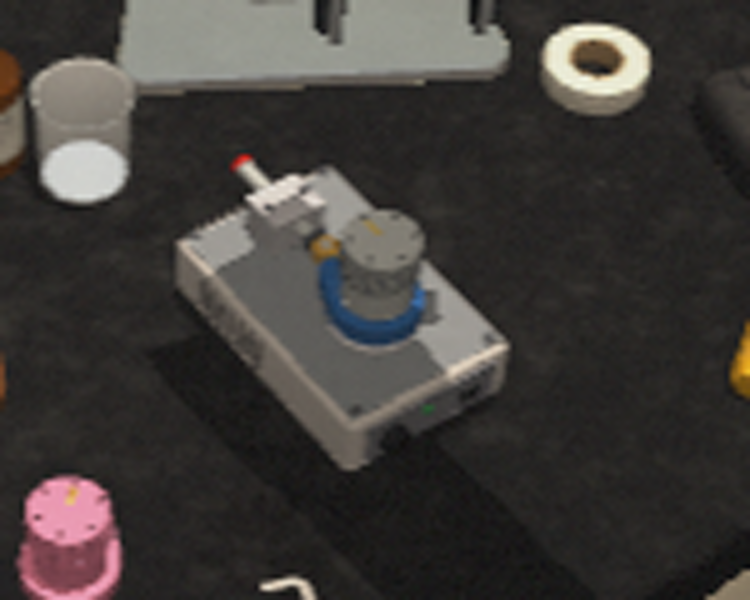

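Emit:
move_arm:
  moves:
    - [[0.065,0,-0.05,0.014,0],[0.065,0,-0.055,0.014,0],[0.065,0,-0.055,0.014,0],[0.065,0,-0.055,0.014,0],[0.065,0,-0.04,0.01,0]]

```text
clock: 13.55
eef_pos: [0.4328, -0.3574, 0.2759]
tool_rot: [3.075, 1.568, 2.526]
wrist_force: [0.1, -0.3, 0.1]
gripper_width: 0.065
```

```bash
python3 t.py .43 -.4 .28
python3 - <<'E'
from station import env
from h import *
for n in("scene","top"):
    c=env.read_camera(n);np.savez(n+"7.npz",**c)
    P=cloud(c);z=P[...,2]
    m=(abs(P[...,0]-.511)<.035)&(abs(P[...,1]+.1)<.035)&(z>.108)&(z<.15);q=P[m]
    print(n,m.sum(),np.median(z[m]),((q.min(0)+q.max(0))/2).round(4))
    A=np.c_[q[:,:2],np.ones(len(q))];a=np.linalg.lstsq(A,q[:,2],rcond=None)[0];print("slope",a)
    cv2.imwrite(f"pics/{n}7.png",cv2.resize(c["img"][150:270,250:400],None,fx=5,fy=5,interpolation=cv2.INTER_CUBIC))
o=[rectify(load("top%d.npz"%i),.55,-.1,.067,.045,.09/390) for i in(0,7)]
cv2.imwrite("pics/cmp.png",np.hstack(o))
E
```

```text
t 13.55 pos [ 0.4328 -0.3574  0.2759] yawY 58.55 q [ 1.2   0.25 -0.69  1.56  0.16  1.39  1.51] F [ 0.07 -0.32  0.07] w 0.065 tilt [-0.002   0.0014 -1.    ]
tool delta [-0.0041 -0.0378  0.0198]
scene 193 0.11776026117755445 [ 0.5072 -0.1009  0.1153]
slope [ 0.06017496 -0.0576882   0.0810465 ]
top 326 0.12102201061950935 [ 0.5113 -0.1014  0.1178]
slope [ 0.00136746 -0.00829484  0.11932554]
```

View pics/top7.png

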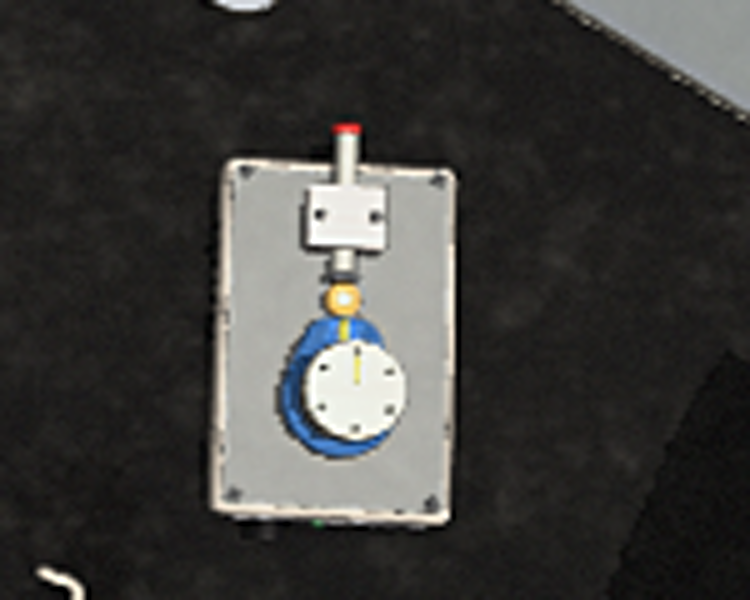

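View pics/cmp.png

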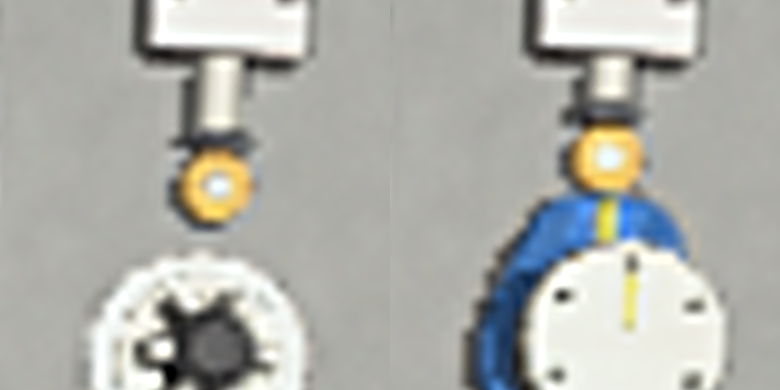

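The two top-view pictures show the roller moved from row 187 to row 158, about 6.5 mm inward. The yellow lobe line points straight at it. The collar top is level and reads 121 mm; 120 mm is the seated value.

Run:
```python
from station import env
print(env.close_job()); s=env.sense(); print(s["clock"],abs(s["qvel"]).max())
```

```text
the job is handed in; nothing more can be done
None
the job is handed in; nothing more can be done
```

The blue cam is fitted on the splined shaft, its lobe is holding the brass roller pushed in, and the job is handed in. It was handed in at about 13.7 s of the 58 s allowed; no verdict was reported.

I gripped the cam by its collar, lined its slots up with the shaft's teeth and lowered it with light force. It meshed without rocking and went fully home. I then turned it 90° onto the roller, let go and moved the arm clear.

Last checks, just before handing in:
- **Seating:** in the top camera the collar top stood at 121 mm (120 mm is nominal when home) and was level. The collar centre was within about 1 mm of the estimated shaft axis.
- **Roller:** it was pushed in by about 6.5 mm, with the lobe within a few degrees of facing it. That is a picture measurement; the follower's own reading and speed were not available to me.
- **Release:** the gripper was open, well away and showing no contact force. The amber bottle was never approached, though I did not check it again at the end.

One check disagreed: the scene camera's depth gave a collar height of 117.8 mm and an apparent tilt of about 0.08 rad. I put that down to its slanted view also catching the collar's side, but did not verify it.

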